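Refit the hob knob and hold the igniter in

TASK

The gas hob in the pantry has just been wiped down: one control knob got turned on and the other was pulled off and lies on the worktop. Make it safe first by turning the knob that is still fitted fully clockwise to its off stop; then pick up the loose knob, turn it so that the flat in its bore matches the flat of the bare spindle, push it fully home on the spindle and press it right down to the bottom of the sprung travel, which works the igniter. Finish while still gripping the knob and holding it pressed in, with the other knob still off, and leave everything else on the worktop where it stands.

Things in the scene. Friction and masses are not known exactly. Their poses are not given: they have to be found in the camera images.
- hob: two-burner gas hob, fixed: steel deck 320 mm deep (x) by 520 wide (y), top 8 mm above the worktop; origin under its centre, +x away from its front edge, +y to its left. Two taps in the strip at its right end, at x +55 and -55, y -205 mm; which one is bare changes. Off marks: dark dots on the deck 37 mm from each tap axis along hob +x. Pan supports: 47 mm high, 73 mm or more from the tap axes.
- fitted_knob (a joint): angle of the fitted knob, rad: 0 = off, at its fully clockwise stop (from above), its nose pointing along hob +x at the off mark; grows anticlockwise as the gas is opened, up to 3.4. Stiff (about 0.05 N m), stays where it is left; does not lift off or sink.
- fitted_knob_grip (a point): centre of the top of the fitted knob's blade, on the tap's axis, 50 mm above the worktop; x along the blade to its nose, z up. Same shape as the loose knob; its underside is 18 mm above the worktop, over a round bezel 54 mm across whose top is at 11 mm.
- loose_knob: loose black plastic knob, about 50 g, upright on the worktop: round base 44 mm across, 14 mm high, and across it an upright blade to grip, 12 mm wide, from 14 to 32 mm above the underside, reaching from 19 mm behind the axis to 27 mm ahead, where it tapers over the last 8 mm to a nose; a white line on top marks the nose end. Origin under its centre, x along the blade to the nose, z up.
- loose_knob_nose (a point): tip of the loose knob's nose, 27 mm from its axis, 23 mm above its underside; axes as the knob's.
- loose_knob_seat (a point): roof of the blind D-shaped bore in the loose knob's underside, on its axis, 12 mm above the underside; meets the spindle's end when the knob is fully home. The bore is 13 mm in diameter with its flat on the nose side, 2 mm from the axis; the round side of its mouth is flared by 2 mm over the first 2.5 mm.
- spindle (a joint): how far the bare spindle is pressed in, m: 0 = up, at rest, 0.005 = pressed to the bottom. A spring resists with about 3 N at first and 7 N at the bottom, where the igniter sparks, and lifts it again when let go. The spindle does not turn (the tap is locked at off).
- spindle_top (a point): centre of the end of the bare brass spindle, on the tap's axis, 30 mm above the worktop at rest, bezel top at 11 mm. Diameter 12 mm, one flat 1.5 mm from the axis over its full length, facing this point's x axis (hob +x, to the off mark); z up. The knob goes on only with its nose that way; its underside is then 18 mm above the worktop, 13 mm when pressed to the bottom.
- saucepan: steel pan with two side handles, 160 mm across and 75 mm high, standing on the left pan support, the one far from the taps; leave alone. Origin under its base.
- mug: white mug with a handle, 82 mm across, 92 mm high; leave alone. Origin under its base.
- ramekin: white ceramic ramekin, 84 mm across, 42 mm high; leave alone. Origin under its base.
- spoon: wooden spoon lying flat, 220 mm long; leave alone. Origin under its middle.
- jar: glass jar, 90 mm across, 140 mm high; leave alone. Origin under its base.
- pepper_mill: dark wooden pepper mill, 58 mm across, 172 mm high; leave alone. Origin under its base.
- spray_bottle: white spray bottle of cleaner with a grey trigger head, 74 mm across, 203 mm high; leave alone. Origin under its base.
There are look-alikes about, which are no part of the job. What is shaped like the loose_knob but orange or pink is not meant.

How it is judged (in metres and radians):
On the way, in this order (a step that is already met when the one before it is completed fails the run):
1. the fitted knob is turned clockwise to its off stop (value of joint fitted_knob below 0.08 rad), for 0.2 s.
2. the loose knob is picked up (height (world z) of loose_knob above 0.04 m and contact force between loose_knob and the fingers above 1 N), for 0.1 s.
3. the loose knob is home on the spindle, flat to flat (horizontal distance between loose_knob and spindle_top below 0.003 m and z of loose_knob_seat in the frame of spindle_top below 0.0015 m and x of loose_knob_nose in the frame of spindle_top above 0.02 m and angle between the x axis of loose_knob and the x axis of spindle_top, either way round below 0.4 rad and angle between loose_knob's own z axis and vertical below 0.14 rad), for 0.1 s.
At the end, for the whole second after the job is handed in: Fitted knob within 0.08 rad of off; loose knob upright on the spindle, axes within 3 mm, nose along the flat within 0.4 rad, bore roof within 1.5 mm of the spindle's end; fingers on the knob (over 2 N), spindle held in by over 4.2 of its 5 mm through the last second (all of step 3 and value of joint fitted_knob below 0.08 rad and value of joint spindle above 0.0042 m and contact force between loose_knob and the fingers above 2 N); the arm keeps its last pose, push and grip.
It fails at once if the spindle is pressed in (igniter sparking) while the fitted knob is not off (value of joint spindle above 0.003 m and value of joint fitted_knob above 0.1 rad).
It fails at once if a bystander is moved by more than 30 mm or tipped (distance of any of saucepan, mug, ramekin, spoon, jar, pepper_mill, spray_bottle from where it was at the start of the episode above 0.03 m or angle between any of saucepan, mug, ramekin, spoon, jar, pepper_mill, spray_bottle's own z axis and vertical above 0.5 rad).
It also fails if it takes over 61 s, if anything falls off the work surface, if the arm or the gripper's body presses on something with over 40 N, if the wrist force passes 120 N, or if a joint passes its speed limit or range.

ROBOT

A 6-joint arm with a two-finger parallel gripper is mounted at the origin on the work surface. World frame = base frame: x ahead of the robot, y to its left, z up, the work surface at z = 0. Lengths are in mm, angles in degrees, forces in N, time in s.
With the tool pointing down it reaches from about 375 to 925 mm from the base axis. Payload 5.7 kg.
Tool frame: the origin (TCP) lies on the centre line of the jaws, within the pads' length; the fingertips stand 11 mm ahead of it and the grasp point (between the pads) lies 8 mm behind it; z points along the fingers, y is the line along which they close (so a half turn about z gives the same grasp; the last joint's range is limited). The gripper opens to 85 mm and grips with 20 to 120 N. Pads are 22 mm wide; open, the fingers measure 114 mm over their backs; the gripper's body (76 mm by 85 mm) begins 54 mm behind the grasp point. The pads swing forward as they close: fully open they stand 13 mm farther back than shut.
Start: joints at [-80.449, 20.558, 86.54, -0, 72.909, -6.595], TCP at [166.837, -576.307, 242.267] pointing down, gripper open.
Joint ranges: [-170.27, 170.27], [-57.76, 135], [12.27, 136.19], [-55.21, 235.2], [11.17, 155.16], [-170.74, 170.74]. Speed limits (degrees/s): [136.94, 136.94, 180, 180, 180, 180].

INTERFACE

Orientations are given as [roll, pitch, yaw] about the fixed x, y, z axes, in that order (R = Rz(yaw) Ry(pitch) Rx(roll)).
In Python, from workcell import get_obs, camera, close_job gives the robot as it stands.
- The arm moves only by the shell command python3 -m handwheel 'ROWS'. ROWS is a JSON list of rows, 1 to 12 of them, each of 7 numbers: the opening from 0.0 (shut) to 1.0 (fully open), then dx, dy, dz in mm, then a rotation vector rx, ry, rz in degrees; each row shifts and turns the commanded pose from where the row before left it, along the tool's axes as they then stand; what a row does not reach is not made up. A row lasts 1/8 s, in which the tool goes at most 62.5 mm and 10.7 degrees, less where a joint would pass 70% of its speed; a pose out of reach is approached as far as the arm can. The fingers move at their own pace and stop on an object; the grip force is fixed at half the most. Time passes only in rows, so rows that do not move let the fingers close. It prints the time, the measured TCP pose, the force, the opening and the grip force at its end.
- get_obs(): the state, without advancing time (a new reading comes with each control period).
- camera(name): name is "scene" or "side" or "wrist"; returns a dict with "frame" (384x512x3 uint8, blue, green, red), "range_z" (384x512 float32, mm along the optical axis (not along the pixel's ray), 0 where there is no reading), "fx", "fy", "cx", "cy" (pixels), "R" (3x3) and "t" (3): a world point X has camera coordinates R X + t. Camera axes: x right, y down, z forward; pixel columns grow to the right and rows downward; lengths in mm; the calibration is good to about 2 mm. The wrist camera is an equidistant fisheye: a pixel r from the principal point sees the ray r / f radians off the axis. A picture is of the moment at which its call begins.
- close_job(): hands the job in; it is judged then, once.
The state is a dict: "time": time; "qpos": joint angles; "dq": joint speeds; "tau": joint torques, N m; "eef_pos": TCP position; "tcp_rot": TCP orientation; "force": force on the tool from outside, world axes, zero at the start; "wrist_torque": the same for the moment, N m; "grip_width": opening from 0.0 (shut) to 1.0 (fully open); "finger_force": force on a finger pad.
Only numpy, scipy, OpenCV 4.12 (cv2) and the standard library are available. Lean on these libraries where they do the work, as an engineer would, in place of code of your own. Each camera call takes 0.05 s, during which the arm holds its last target. There are 200 camera calls.

## Working session

There is one attempt and no reset: what is moved stays moved. The work goes in short steps, Python scripts to look and compute and a shell command to move; the robot and the scene stay as the last step left them, time stands still between calls to the robot, and variables do not carry over. Pictures are saved under pics/ and viewed, at most 10 in all, crops included, and the job is handed in when it is done.

```bash
mkdir -p pics; ls; python3 - <<'E'
from workcell import get_obs,camera
import cv2,numpy as np,pickle
o=get_obs();print(o)
for n in("scene","side"):
    c=camera(n);pickle.dump(c,open(f"pics/{n}0.pkl","wb"));cv2.imwrite(f"pics/{n}0.png",c["frame"])
    print(n,c["fx"],c["cx"],c["cy"],(-c["R"].T@c["t"]).round())
E
```

```text
pics
{'time': 0.0, 'qpos': array([-8.04489755e+01,  2.05990428e+01,  8.66015770e+01,  1.05356268e-04,
        7.29083558e+01, -6.59621114e+00]), 'dq': array([-0.05025123, -0.02756463,  0.03162211,  0.05212573,  0.06335402,
        0.01524765]), 'tau': array([-1.35674516e-03, -5.27623916e+01, -2.78623706e+01, -4.04715856e-04,
        1.32701828e-02, -9.23405736e-06]), 'eef_pos': array([ 166.72796525, -575.65576226,  241.42486366]), 'tcp_rot': array([-1.79891757e+02, -1.26181560e-02,  1.61471926e+01]), 'force': array([0.18083383, 0.03624603, 0.76437125]), 'wrist_torque': array([ 0.00113104, -0.01030223,  0.01408001]), 'finger_force': 0.0, 'grip_width': 0.9983307484964448}
scene 430.96893803335325 254.85941425327607 190.8699580711677 [1473.  285.  698.]
side 347.9901055608654 251.59773378836118 193.54175039844264 [ 439. -743.  631.]
```

View pics/scene0.png

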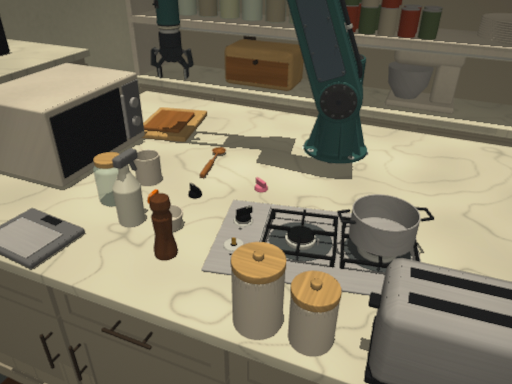

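View pics/side0.png

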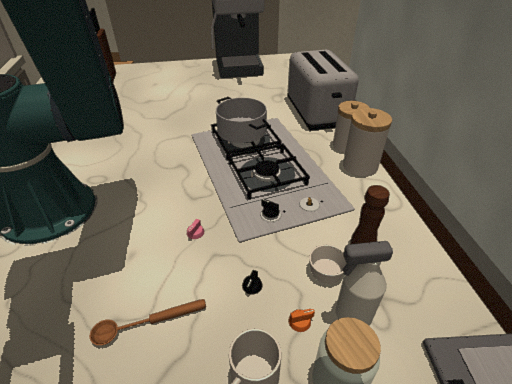

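```bash
cat > h.py <<'E'
import numpy as np,cv2,pickle
from workcell import get_obs,camera
def ray(c,u,v,fish=False):
    x=(u-c["cx"])/c["fx"];y=(v-c["cy"])/c["fy"]
    if fish:
        r=np.hypot(x,y)+1e-12;d=np.array([x/r*np.sin(r),y/r*np.sin(r),np.cos(r)])
    else:d=np.array([x,y,1.])
    R=np.array(c["R"]);return -R.T@np.array(c["t"]),R.T@d
def onz(c,u,v,z,fish=False):
    o,d=ray(c,u,v,fish);return o+d*(z-o[2])/d[2]
def dep(c,u,v):
    o,d=ray(c,u,v);return o+d*c["range_z"][int(round(v)),int(round(u))]
def proj(c,X,fish=False):
    p=np.array(c["R"])@X+np.array(c["t"])
    if fish:
        r=np.hypot(p[0],p[1]);th=np.arctan2(r,p[2]);p=np.array([p[0]/r*th,p[1]/r*th,1])
    return c["fx"]*p[0]/p[2]+c["cx"],c["fy"]*p[1]/p[2]+c["cy"]
E
python3 - <<'E'
from h import *
s=pickle.load(open("pics/side0.pkl","rb"));c=pickle.load(open("pics/scene0.pkl","rb"))
for n,u,v,z in[("loose",252,287,0),("fit",270,209,50),("spin",309,199,30),("bez",310,204,11),("dotF",284,211,8),("dotB",322,202,8),("pink",195,230,20),("orange",300,320,20)]:
    print(n,onz(s,u,v,z).round(1),dep(s,u,v).round(1))
for n,u,v,z in[("loose",195,193,0),("fit",244,211,50),("spin",233,239,30),("bez",233,245,11)]:
    print(n,onz(c,u,v,z).round(1),dep(c,u,v).round(1))
a=cv2.resize(s["frame"][185:305,235:335],None,fx=5,fy=5,interpolation=cv2.INTER_CUBIC);cv2.imwrite("pics/crop1.png",a)
E
```

```text
loose [ 497.  -320.9   -0. ] [ 495.7 -330.4   14.1]
fit [ 568.9 -143.8   50. ] [ 573.1 -124.5   31.3]
spin [ 679.8 -102.7   30. ] [ 679.8 -102.8   30.1]
bez [ 684.6 -101.9   11. ] [ 684.  -103.5   12.5]
dotF [ 612.5 -113.7    8. ] [ 612.8 -112.5    6.8]
dotB [719.2 -96.4   8. ] [720.2 -94.2   5.9]
pink [ 384.5 -155.3   20. ] [ 384.1 -150.9   15.4]
orange [ 573.4 -420.3   20. ] [ 575.1 -416.3   12.4]
loose [ 486.1 -321.4    0. ] [ 510.9 -306.2   17.5]
fit [ 586.1 -110.5   50. ] [ 577.  -114.5   43.3]
spin [686.6 -96.6  30. ] [684.7 -97.5  28.5]
bez [686.9 -96.8  11. ] [689.3 -95.6  13.1]
```

View pics/crop1.png

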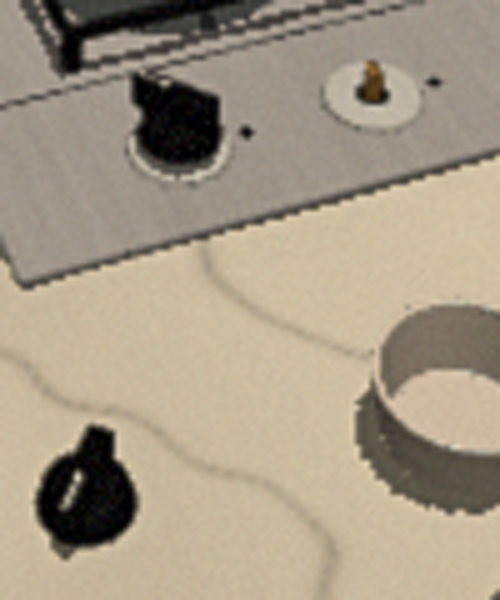

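```bash
python3 -m handwheel '[[1,45,-22,0,0,0,0],[1,45,-22,0,0,0,0],[1,45,-22,0,0,0,0],[1,45,-22,0,0,0,0],[1,45,-22,0,0,0,0],[1,45,-22,0,0,0,0],[1,45,-22,0,0,0,0],[1,45,-22,0,0,0,0],[1,45,-22,0,0,0,0],[1,45,-22,0,0,0,0],[1,0,0,0,0,0,0],[1,0,0,0,0,0,0]]'
python3 - <<'E'
from h import *
c=camera("wrist");pickle.dump(c,open("pics/w1.pkl","wb"));cv2.imwrite("pics/w1.png",c["frame"]);print(c["fx"],c["cx"],c["cy"],c["R"],-c["R"].T@c["t"])
for X in[(497,-321,10),(575,-120,50),(682,-100,30)]:print(proj(c,np.array(X,float),True))
E
```

```text
time: 1.6
eef_pos: [537.4, -239.7, 241.8]
tcp_rot: [-180.0, 0.1, 16.2]
force: [0.1, -0.2, -0.2]
grip_width: 1.0
finger_force: 0.0
297.3186396354542 260.4204456477974 187.59664190549702 [[ 2.79077513e-01 -9.60268279e-01  7.57176605e-04]
 [-9.07017712e-01 -2.63342499e-01  3.28587277e-01]
 [-3.15332542e-01 -9.23880926e-02 -9.44473307e-01]] [ 618.42849242 -216.61035728  373.33414616]
(np.float64(310.15003009875187), np.float64(201.32444780198514))
(np.float64(165.73919965428416), np.float64(104.4802373390178))
(np.float64(178.48131517637435), np.float64(13.145986005303229))
```

View pics/w1.png

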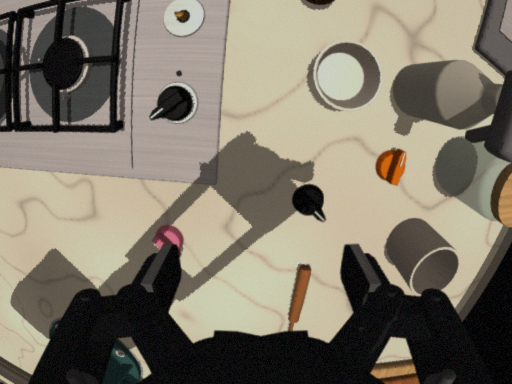

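```bash
python3 - <<'E'
from h import *
c=pickle.load(open("pics/w1.pkl","rb"));f=c["frame"];g=cv2.cvtColor(f,cv2.COLOR_BGR2GRAY)
P=lambda u,v,z:onz(c,u,v,z,True)[:2].round(1)
def blobs(m,x0,y0,x1,y1,mn=4):
    k=np.zeros_like(m);k[y0:y1,x0:x1]=m[y0:y1,x0:x1]
    return sorted([q for q in cv2.findContours(k,cv2.RETR_EXTERNAL,cv2.CHAIN_APPROX_NONE)[0]],key=cv2.contourArea)[::-1]
dk=(g<70).astype(np.uint8)*255
def cen(q):
    M=cv2.moments(q);return M["m10"]/M["m00"],M["m01"]/M["m00"]
for q in blobs(dk,165,60,195,80)[:1]:print("dotF",cen(q),P(*cen(q),8),cv2.contourArea(q))
wh=(g>185).astype(np.uint8)*255
for bx in[(160,0,210,40),(150,78,205,127)]:
    q=blobs(wh,*bx)[0];(a,b),ax,an=cv2.fitEllipse(cv2.convexHull(q));print("bez",a,b,ax,P(a,b,11),cv2.contourArea(q))
for nm,bx in[("fit",(140,78,205,127)),("loose",(285,180,335,226))]:
    q=blobs((g<45).astype(np.uint8)*255,*bx)[0]
    (a,b),r=cv2.minEnclosingCircle(q);print(nm,cv2.boundingRect(q),cen(q))
    k=np.zeros_like(g);cv2.drawContours(k,[q],-1,255,-1)
    o=cv2.morphologyEx(k,cv2.MORPH_OPEN,cv2.getStructuringElement(cv2.MORPH_ELLIPSE,(23,23)))
    ys,xs=np.nonzero(o);print(" disc",xs.mean() if len(xs) else None,ys.mean() if len(ys) else None,len(xs))
a=np.hstack([cv2.resize(f[y:y+60,x:x+66],None,fx=6,fy=6,interpolation=cv2.INTER_CUBIC) for x,y in((144,66),(278,176))])
cv2.imwrite("pics/crop2.png",a)
E
```

```text
dotF (178.5, 73.0) [ 611.6 -114. ] 10.0
bez 183.1691131591797 15.919649124145508 (35.95235824584961, 40.25214385986328) [ 683.1 -100.5] 1067.0
bez 177.25608825683594 102.05758666992188 (36.97343826293945, 39.007591247558594) [ 576.1 -122.4] 68.5
fit (151, 86, 41, 34) (174.2805089647195, 103.25660304607672)
 disc 175.915 102.48375 800
loose (292, 185, 32, 35) (307.8608529902311, 199.63712175363352)
 disc 307.5743740795287 198.7923416789396 679
```

View pics/crop2.png

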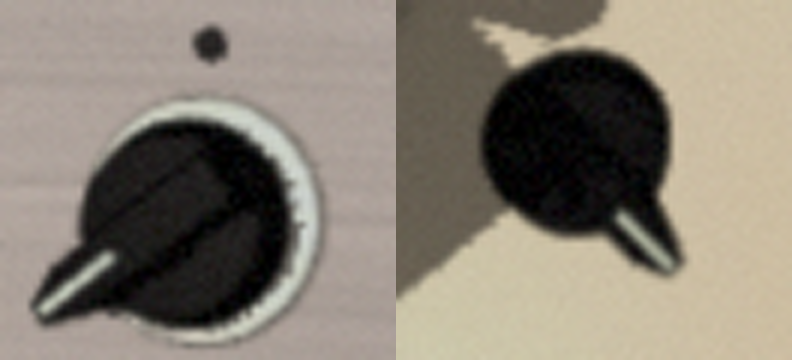

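```bash
python3 - <<'E'
from h import *
c=pickle.load(open("pics/w1.pkl","rb"))
P=lambda u,v,z:onz(c,u,v,z,True)[:2]
for n,a,b,z in[("fit",(151,117.7),(162.7,108.8),50),("loose",(324,220.7),(315.3,211.8),32)]:
    p,q=P(*a,z),P(*b,z);d=p-q;print(n,p,q,np.linalg.norm(d),np.degrees(np.arctan2(d[1],d[0])))
print("disc F",P(175.9,102.5,32),"disc L",P(307.6,198.8,12), "spindle",P(181,14,30))
print(get_obs()["qpos"])
E
```

```text
fit [ 556.3628495  -105.98033966] [ 569.44380961 -117.59640772] 17.494129148484596 138.3944938192219
loose [ 483.90403661 -341.44426079] [ 492.65777857 -325.95076449] 17.79540463164867 -119.4662143610321
disc F [ 577.69638834 -126.33216221] disc L [ 500.11071389 -315.93191775] spindle [ 681.50619181 -103.33035327]
[-3.08067853e+01  1.96544585e+01  8.79957984e+01 -2.68346696e-02
  7.24164946e+01  4.30698373e+01]
```

```bash
python3 -m handwheel '[[1,35,-50.7,0,0,0,0],[1,35,-50.7,0,0,0,0],[1,0,0,12,0,0,-10.2],[1,0,0,12,0,0,-10.2],[1,0,0,12,0,0,-10.2],[1,0,0,12,0,0,-10.2],[1,0,0,12,0,0,-10.2],[1,0,0,12,0,0,-10.2],[1,0,0,12,0,0,-10.2],[1,0,0,12,0,0,-10.2],[1,0,0,12,0,0,-10.2],[1,0,0,12,0,0,-10.2]]'
python3 -m handwheel '[[1,0,0,12,0,0,-10.2],[1,0,0,12,0,0,-10.2],[1,0,0,10,0,0,0],[1,0,0,0,0,0,0]]'
python3 - <<'E'
from h import *
c=camera("wrist");pickle.dump(c,open("pics/w2.pkl","wb"));cv2.imwrite("pics/w2.png",c["frame"])
print(proj(c,np.array([576.2,-122.8,50]),True),proj(c,np.array([556.4,-106,50]),True))
E
```

```text
time: 3.15
eef_pos: [576.1, -124.5, 122.0]
tcp_rot: [-180.0, -0.0, 118.4]
force: [-0.7, -0.1, -0.2]
grip_width: 0.999
finger_force: 0.0
time: 3.65
eef_pos: [575.9, -123.5, 87.6]
tcp_rot: [-180.0, -0.1, 138.3]
force: [0.4, 0.2, -0.4]
grip_width: 0.998
finger_force: 0.0
(np.float64(262.3189824893804), np.float64(225.11641664792148)) (np.float64(261.3677006603039), np.float64(186.25884634580711))
```

View pics/w2.png

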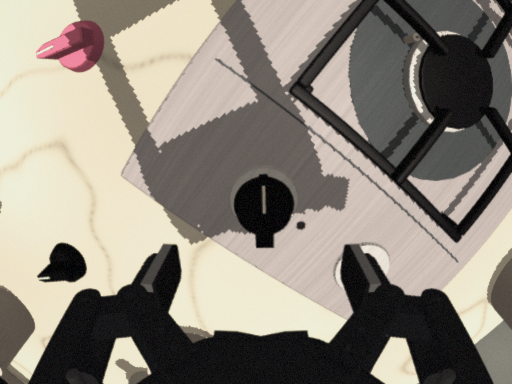

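```bash
python3 -m handwheel '[[1,0,1.3,15,0,0,0],[1,0,0,15,0,0,0],[0.6,0,0,11,0,0,0],[0,0,0,0,0,0,0],[0,0,0,0,0,0,0],[0,0,0,0,0,0,0],[0,0,0,0,0,0,0],[0,0,0,0,0,0,0]]'
```

```text
time: 4.7
eef_pos: [578.1, -122.3, 47.9]
tcp_rot: [180.0, 0.1, 138.6]
force: [-2.1, -1.8, 5.3]
grip_width: 0.123
finger_force: 59.8
```

```bash
python3 -m handwheel '[[0,0,0,-1,0,0,10.5],[0,0,0,0,0,0,10.5],[0,0,0,0,0,0,10.5],[0,0,0,0,0,0,10.5],[0,0,0,0,0,0,10.5],[0,0,0,0,0,0,10.5],[0,0,0,0,0,0,10.5],[0,0,0,0,0,0,10.5],[0,0,0,0,0,0,10.5],[0,0,0,0,0,0,10.5]]'
python3 -m handwheel '[[0,0,0,0,0,0,10.5],[0,0,0,0,0,0,10.5],[0,0,0,0,0,0,2],[0,0,0,0,0,0,0]]'
python3 -c "
from h import *
o=get_obs();print(o['wrist_torque'],o['qpos'])"
```

```text
time: 5.95
eef_pos: [573.6, -122.0, 47.9]
tcp_rot: [-179.7, 0.4, 33.2]
force: [-10.9, -3.7, 8.2]
grip_width: 0.118
finger_force: 60.7
time: 6.45
eef_pos: [573.1, -121.0, 47.9]
tcp_rot: [-179.8, 0.5, 10.6]
force: [-10.4, -1.5, 9.7]
grip_width: 0.121
finger_force: 60.8
[-0.11646302  1.73001908  0.15241049] [-1.86426930e+01  3.29281520e+01  9.82188901e+01 -7.37111262e-02
  4.93539313e+01  6.08398941e+01]
```

```bash
python3 -m handwheel '[[0,0,0,0,0,0,2],[0,0,0,0,0,0,2],[0,0,0,0,0,0,0],[0,0,0,0,0,0,0]]'
python3 -c "
from h import *
o=get_obs();print(o['wrist_torque'],o['qpos'])"
```

```text
time: 6.95
eef_pos: [573.1, -120.9, 47.9]
tcp_rot: [-179.9, 0.5, 6.7]
force: [-10.8, -0.2, 10.0]
grip_width: 0.119
finger_force: 68.0
[0.06410253 1.75246263 1.07396637] [-18.61758794  32.92954221  98.21993482  -0.11691677  49.35594531
  64.72228715]
```

```bash
python3 -m handwheel '[[0,0,0,0,0,0,-3],[1,0,0,0,0,0,0],[1,0,0,0,0,0,0],[1,0,0,0,0,0,0],[1,0,0,-35,0,0,0],[1,0,0,-40,0,0,0],[1,0,0,0,0,0,0]]'
python3 - <<'E'
from h import *
c=camera("wrist");pickle.dump(c,open("pics/w3.pkl","wb"));cv2.imwrite("pics/w3.png",c["frame"])
E
```

```text
time: 7.82
eef_pos: [580.7, -122.9, 126.6]
tcp_rot: [179.8, -0.4, 9.5]
force: [1.0, 0.5, -0.1]
grip_width: 0.998
finger_force: 0.0
```

View pics/w3.png

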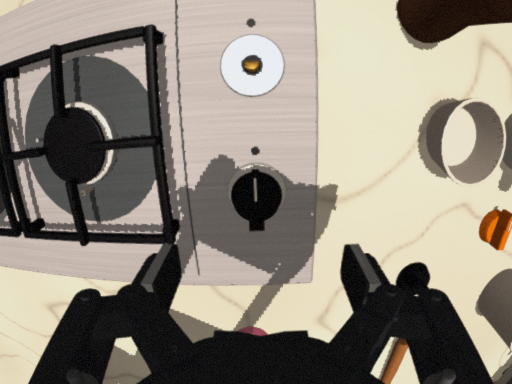

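```bash
python3 - <<'E'
from h import *
c=pickle.load(open("pics/w3.pkl","rb"));f=c["frame"];g=cv2.cvtColor(f,cv2.COLOR_BGR2GRAY)
P=lambda u,v,z:onz(c,u,v,z,True)[:2]
def big(m,x0,y0,x1,y1):
    k=np.zeros(g.shape,np.uint8);k[y0:y1,x0:x1]=m[y0:y1,x0:x1]*255
    return max(cv2.findContours(k,cv2.RETR_EXTERNAL,cv2.CHAIN_APPROX_NONE)[0],key=cv2.contourArea)
for n,bx in[("dotB",(240,14,262,30)),("dotF",(245,143,265,159))]:
    q=big(g<90,*bx);M=cv2.moments(q);u,v=M["m10"]/M["m00"],M["m01"]/M["m00"];print(n,u,v,P(u,v,8))
q=big(g>190,210,30,295,100);(u,v),ax,_=cv2.fitEllipse(q);print("bezB",u,v,ax,P(u,v,11))
S=f[45:85,235:270].astype(int);m=np.zeros(g.shape,bool);m[45:85,235:270]=(S[...,2]-S[...,0])>60
q=big(m,235,45,270,85);x,y,w,h=cv2.boundingRect(q);print("brass",x,y,w,h,P(x+w/2,y+h/2,30))
q=big((g>90),248,172,262,206);x,y,w,h=cv2.boundingRect(q);r=cv2.fitLine(q,cv2.DIST_L2,0,.01,.01).ravel()
a=P(r[2]-r[0]*8,r[3]-r[1]*8,50);b=P(r[2]+r[0]*8,r[3]+r[1]*8,50);d=a-b;print("line",x,y,w,h,r,np.degrees(np.arctan2(d[1],d[0])))
E
python3 -m handwheel '[[1,-28.4,44.7,0,0,0,0],[1,-28.4,44.7,0,0,0,0],[1,-28.4,44.7,0,0,0,0],[1,-28.4,44.7,0,0,0,0],[1,0,0,0,0,0,-10.2],[1,0,0,0,0,0,-10.2],[1,0,0,0,0,0,-10.2],[1,0,0,0,0,0,-10.2],[1,0,0,0,0,0,-10.2],[1,0,0,0,0,0,0],[1,0,0,0,0,0,0]]'
python3 - <<'E'
from h import *
c=camera("wrist");pickle.dump(c,open("pics/w4.pkl","wb"));cv2.imwrite("pics/w4.png",cv2.resize(c["frame"][150:300,160:360],None,fx=4,fy=4,interpolation=cv2.INTER_CUBIC))
print(get_obs()["eef_pos"],proj(c,get_obs()["eef_pos"]*[1,1,0]+[0,0,32],True))
E
```

```text
dotB 250.53551912568304 22.349726775956285 [719.3699248  -92.41138189]
dotF 254.8357487922705 150.36714975845408 [ 611.72330737 -113.88949972]
bezB 252.23146057128906 64.49607849121094 (79.63735961914062, 101.96722412109375) [683.32706305 -99.94872797]
brass 244 61 15 10 [ 680.52189667 -100.2881218 ]
line 254 179 3 22 [6.869179e-02 9.976379e-01 2.550000e+02 1.895000e+02] 12.928375902794736
time: 9.25
eef_pos: [495.1, -316.9, 122.5]
tcp_rot: [-179.9, -0.0, 60.3]
force: [0.3, 0.3, -0.2]
grip_width: 0.999
finger_force: 0.0
[ 495.17917051 -316.90924895  122.70883084] (np.float64(260.4220365169038), np.float64(195.6894491133453))
```

View pics/w4.png

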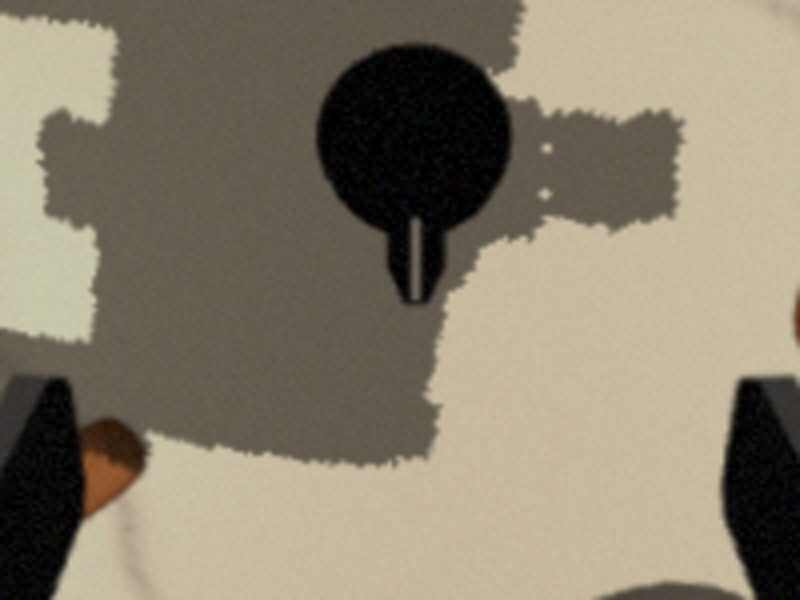

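```bash
python3 - <<'E'
from h import *
c=pickle.load(open("pics/w4.pkl","rb"))
P=lambda u,v,z:onz(c,u,v,z,True)[:2]
a,b=P(264,225.5,32),P(264,204.5,32);d=a-b;L=np.linalg.norm(d);print(a,b,L,np.degrees(np.arctan2(d[1],d[0])))
print("axis by tip25",a-25*d/L, "disc",P(263.5,184.5,12))
t=np.array([495.18,-316.9]);y=np.radians(60.3);X=np.array([np.cos(y),np.sin(y)]);Y=np.array([np.sin(y),-np.cos(y)])
for q in(a-25*d/L,P(263.5,184.5,12)):print((q-t)@X,(q-t)@Y)
for s in("scene","side"):
    k=pickle.load(open(f"pics/{s}0.pkl","rb"))
    for X in[(498,-317,32),(683.2,-100,30)]:print(s,proj(k,np.array(X,float)))
E
```

```text
[ 484.6399552 -341.446746 ] [ 493.92797273 -324.94953641] 18.932120692271965 -119.37974456311136
axis by tip25 [ 496.9048484  -319.66206343] disc [ 498.79605924 -315.83444313]
-1.5446242457961783 2.866745942304145
2.717184169446982 2.613083626423148
scene (np.float64(193.6898750713638), np.float64(186.18435338610087))
scene (np.float64(232.34556771508073), np.float64(237.930979602871))
side (np.float64(252.03178512774994), np.float64(276.31549175719385))
side (np.float64(309.99072422012307), np.float64(198.15964346054054))
```

```bash
python3 - <<'E'
from h import *
c=pickle.load(open("pics/w4.pkl","rb"))
t=np.array([495.18,-316.9]);y=np.radians(60.3);X=np.array([np.cos(y),np.sin(y)]);Y=np.array([np.sin(y),-np.cos(y)])
for u,v in[(196,262),(186,255),(181,279)]:
    q=onz(c,u,v,10,True)[:2];print(q,(q-t)@X,(q-t)@Y)
E
python3 -m handwheel '[[0.5,0.5,2.7,15,0,0,0],[0.5,0,0,15,0,0,0],[0.5,0,0,15,0,0,0]]'
```

```text
[ 400.56181453 -353.88813243] -79.00845767249277 -63.86224689840836
[ 396.31315401 -342.41202057] -71.14498092813594 -73.23870642213807
[ 373.39135498 -364.12058658] -101.35852952918154 -82.39360621444742
time: 9.68
eef_pos: [497.6, -317.7, 76.7]
tcp_rot: [-179.9, -0.0, 60.5]
force: [-0.7, -0.2, 0.6]
grip_width: 0.496
finger_force: 0.0
```

```bash
python3 -m handwheel '[[0.5,0,0,20,0,0,0],[0.5,0,0,20,0,0,0],[0.5,0,0,5,0,0,0],[0.5,0,0,0,0,0,0],[0,0,0,0,0,0,0],[0,0,0,0,0,0,0],[0,0,0,0,0,0,0],[0,0,0,0,0,0,0]]'
```

```text
time: 10.68
eef_pos: [498.6, -318.5, 34.3]
tcp_rot: [179.9, 0.0, 60.5]
force: [-0.3, 0.3, 5.7]
grip_width: 0.119
finger_force: 59.9
```

```bash
python3 - <<'E'
from h import *
c=pickle.load(open("pics/side0.pkl","rb"));w=pickle.load(open("pics/w3.pkl","rb"))
print("mill top",onz(c,377,193,172),dep(c,377,190)); print("mill base w3",onz(w,425,38,0,True),"ram rim",onz(w,470,140,42,True),"spray top",dep(c,368,252))
E
python3 -m handwheel '[[0,0,0,-10,0,0,0],[0,0,0,-30,0,0,0],[0,0,0,-35,0,0,0],[0,0,0,0,0,0,0]]'
```

```text
mill top [ 761.77620609 -258.86731929  172.        ] [ 766.98902617 -248.09935951  170.13487867]
mill base w3 [ 749.03084214 -253.1643505     0.        ] ram rim [ 664.85632154 -297.64863912   42.        ] spray top [ 668.21734609 -420.95488129  200.90063767]
time: 11.18
eef_pos: [499.8, -319.5, 111.4]
tcp_rot: [179.7, 0.1, 60.5]
force: [0.2, -0.3, -0.6]
grip_width: 0.118
finger_force: 59.2
```

```bash
python3 -m handwheel '[[0,46.9,8.6,0,0,0,0],[0,46.9,8.6,0,0,0,0],[0,46.9,8.6,0,0,0,0],[0,46.9,8.6,0,0,0,0],[0,46.9,8.6,0,0,0,0],[0,46.9,8.6,0,0,0,0],[0,0,0,0,0,0,-10],[0,0,0,0,0,0,-10],[0,0,0,0,0,0,-10],[0,0,0,0,0,0,-10],[0,0,0,0,0,0,-10],[0,0,0,0,0,0,-10]]'
python3 -m handwheel '[[0,0,0,0,0,0,-10],[0,0,0,0,0,0,-10],[0,0,0,0,0,0,-10],[0,0,0,0,0,0,-10],[0,0,0,0,0,0,-10],[0,0,0,0,0,0,-10],[0,0,0,0,0,0,-10],[0,0,0,0,0,0,-1],[0,0,0,0,0,0,0],[0,0,0,0,0,0,0]]'
python3 - <<'E'
from h import *
o=get_obs();print(o["qpos"])
for n in("wrist","side","scene"):
    c=camera(n);pickle.dump(c,open(f"pics/{n}5.pkl","wb"))
    if n=="wrist":a=cv2.resize(c["frame"][130:270,190:330],(560,560),interpolation=cv2.INTER_CUBIC)
    if n=="side":
        u,v=proj(c,np.array([683,-100,60.]));u,v=int(u),int(v);b=cv2.resize(c["frame"][v-35:v+35,u-15:u+15],(240,560),interpolation=cv2.INTER_CUBIC);print(u,v)
cv2.imwrite("pics/c5.png",np.hstack([a,b]))
E
```

```text
time: 12.68
eef_pos: [680.4, -98.2, 107.1]
tcp_rot: [-179.9, -0.1, 120.9]
force: [-0.5, 0.7, -0.8]
grip_width: 0.118
finger_force: 59.2
time: 13.92
eef_pos: [681.2, -98.3, 108.1]
tcp_rot: [180.0, -0.0, -168.6]
force: [0.6, 0.9, -0.0]
grip_width: 0.115
finger_force: 59.2
[-1.39646061e+01  3.49617308e+01  8.21637724e+01  7.24312489e-03
  6.29012309e+01 -1.15404592e+02]
311 189
```

View pics/c5.png

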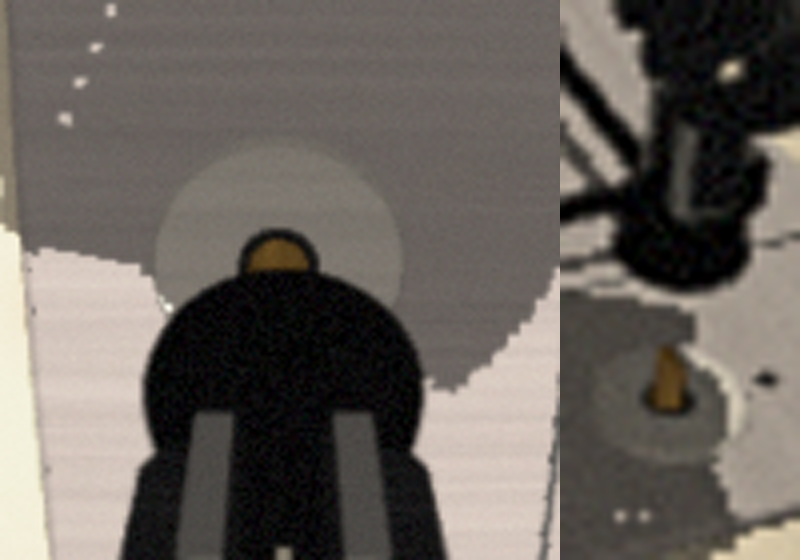

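```bash
cat > fit.py <<'E'
from h import *
from scipy.optimize import least_squares
c=pickle.load(open("pics/wrist5.pkl","rb"));f=c["frame"];g=cv2.GaussianBlur(cv2.cvtColor(f,cv2.COLOR_BGR2GRAY),(3,3),0).astype(float)
def edges(cx,cy,r0,r1,a0,a1,pol):
    out=[]
    for a in np.radians(np.arange(a0,a1,4)):
        r=np.arange(r0,r1,.25);u=(cx+r*np.cos(a)).astype(np.float32);v=(cy-r*np.sin(a)).astype(np.float32)
        p=cv2.remap(g.astype(np.float32),u[None],v[None],1)[0];d=np.gradient(p)*pol;i=d.argmax()
        if d[i]>.7:out.append((u[i],v[i]))
    return out
def circ(pts,z):
    q=np.array([onz(c,u,v,z,True)[:2] for u,v in pts]);s=least_squares(lambda p:np.hypot(*(q-p[:2]).T)-p[2],[*q.mean(0),25],loss="soft_l1").x
    return s,np.hypot(*(q-s[:2]).T)-s[2]
C=lambda x,y:(190+x/4,130+y/4)
b=edges(*C(279,265),26,36,0,181,-1);s,e=circ(b,11);print("bezel",s.round(2),abs(e).mean().round(2),len(b))
k=edges(*C(283,395),30,39,0,181,1)
for z in(74,81,88):
    s,e=circ(k,z);print("knob",z,s.round(2),abs(e).mean().round(2),len(k))
for v in(267,270,273,276):
    row=f[v,250:270].mean(1);print(v,row.astype(int))
E
python3 fit.py
```

```text
bezel [682.98 -99.77  25.15] 0.26 46
knob 74 [681.43 -98.88  21.77] 0.38 46
knob 81 [677.94 -99.58  20.85] 0.37 46
knob 88 [ 674.45 -100.28   19.93] 0.35 46
267 [  4   2   6  10   7  12   0   2  28  83 109 107  77  28  16  10   2  11
  19  14]
270 [ 15  10  12   6   7  14   6  19  36 102 125 124  95  27   7   1   7   5
   9  13]
273 [ 14   6  10   2  10  12   0   7  34  98 127 120  96  30  17   5   1  10
  13   6]
276 [ 14  13   5  11   7   9   8   9  34  98 126 124  95  31   9  11  16   5
   7   2]
```

```bash
cat >> fit.py <<'E'
print("---")
k=edges(*C(283,395),30,39,30,151,1);q=np.array([onz(c,u,v,73.8,True)[:2] for u,v in k])
s=least_squares(lambda p:np.hypot(*(q-p).T)-22,q.mean(0)).x;t=get_obs()["eef_pos"][:2]
y=np.radians(-168.6);X=np.array([np.cos(y),np.sin(y)]);Y=np.array([np.sin(y),-np.cos(y)])
B=np.array([683.05,-99.85]);print(s,circ(k,73.8)[0],"knob-tcp in tool",(s-t)@X,(s-t)@Y,"need",(B-s)@X,(B-s)@Y)
w=(260.5+np.array([0,0]));p1,p2=onz(c,260.6,268,106,True)[:2],onz(c,260.8,277,106,True)[:2];d=p2-p1;print("line yaw",np.degrees(np.arctan2(d[1],d[0])))
E
python3 fit.py|sed -n '/---/,$p'
```

```text
---
[681.40436398 -98.96231139] [681.07217204 -99.03477326  21.43808062] knob-tcp in tool 0.03427642062867295 -0.5933921039475022 need -1.437711388024495 -1.19544759335206
line yaw 12.498641622746902
```

```bash
python3 -m handwheel '[[0,-2,-1.5,15,0,0,0],[0,0,0,15,0,0,0],[0,0,0,10,0,0,0],[0,0,0,0,0,0,0],[0,0,0,0,0,0,0]]'
python3 -m handwheel '[[0,0,0,2,0,0,0],[0,0,0,2,0,0,0],[0,0,0,1,0,0,0],[0,0,0,0,0,0,0]]'
```

```text
time: 14.7
eef_pos: [683.8, -99.5, 68.4]
tcp_rot: [180.0, 0.0, -168.5]
force: [-0.1, 0.9, -1.1]
grip_width: 0.113
finger_force: 59.2
time: 15.2
eef_pos: [683.5, -99.4, 63.3]
tcp_rot: [180.0, -0.0, -168.5]
force: [-0.4, 0.8, 0.4]
grip_width: 0.114
finger_force: 59.2
```

```bash
python3 -m handwheel '[[0,0,0,1.5,0,0,0],[0,0,0,1.5,0,0,0],[0,0,0,0,0,0,0]]'
python3 -m handwheel '[[0,0,0,1.5,0,0,0],[0,0,0,1.5,0,0,0],[0,0,0,0,0,0,0]]'
```

```text
time: 15.58
eef_pos: [683.5, -99.4, 60.1]
tcp_rot: [180.0, -0.0, -168.5]
force: [0.3, -0.9, -0.1]
grip_width: 0.118
finger_force: 59.2
time: 15.95
eef_pos: [683.5, -99.4, 57.1]
tcp_rot: [180.0, -0.0, -168.5]
force: [-0.0, -1.1, -0.7]
grip_width: 0.118
finger_force: 59.2
```

```bash
python3 -m handwheel '[[0,0,0,1.5,0,0,0],[0,0,0,1.5,0,0,0],[0,0,0,1,0,0,0],[0,0,0,0,0,0,0],[0,0,0,0,0,0,0]]'
python3 -m handwheel '[[0,0,0,1.5,0,0,0],[0,0,0,1.5,0,0,0],[0,0,0,0,0,0,0],[0,0,0,0,0,0,0]]'
```

```text
time: 16.58
eef_pos: [683.6, -99.5, 53.3]
tcp_rot: [180.0, -0.0, -168.5]
force: [0.7, 0.7, -0.4]
grip_width: 0.116
finger_force: 59.2
time: 17.08
eef_pos: [683.8, -99.5, 50.6]
tcp_rot: [-180.0, 0.0, -168.5]
force: [-0.3, 0.8, 3.7]
grip_width: 0.119
finger_force: 59.7
```

Spring engaged as expected (3.7 N). Press to the bottom.

```bash
python3 -m handwheel '[[0,0,0,1.5,0,0,0],[0,0,0,1,0,0,0],[0,0,0,1,0,0,0],[0,0,0,0,0,0,0],[0,0,0,0,0,0,0]]'
python3 -m handwheel '[[0,0,0,1,0,0,0],[0,0,0,0,0,0,0],[0,0,0,0,0,0,0]]'
```

```text
time: 17.7
eef_pos: [683.8, -99.5, 47.2]
tcp_rot: [-180.0, 0.0, -168.5]
force: [-1.8, 1.1, 6.4]
grip_width: 0.121
finger_force: 60.1
time: 18.08
eef_pos: [683.9, -99.5, 47.1]
tcp_rot: [-180.0, 0.0, -168.5]
force: [-2.8, 0.9, 12.2]
grip_width: 0.117
finger_force: 60.8
```

```bash
python3 -m handwheel '[[0,0,0,0.5,0,0,0],[0,0,0,0,0,0,0],[0,0,0,0,0,0,0]]'
python3 - <<'E'
from h import *
c=camera("side");d=camera("scene")
u,v=map(int,proj(c,np.array([640,-110,30.])));a=cv2.resize(c["frame"][v-35:v+35,u-45:u+45],(396,308),interpolation=cv2.INTER_CUBIC)
u,v=map(int,proj(d,np.array([640,-110,30.])));b=cv2.resize(d["frame"][v-35:v+35,u-45:u+45],(396,308),interpolation=cv2.INTER_CUBIC)
cv2.imwrite("pics/c6.png",np.hstack([a,b]))
E
```

```text
time: 18.45
eef_pos: [683.9, -99.5, 47.0]
tcp_rot: [-180.0, 0.1, -168.4]
force: [-2.6, 1.1, 14.8]
grip_width: 0.113
finger_force: 61.1
```

View pics/c6.png

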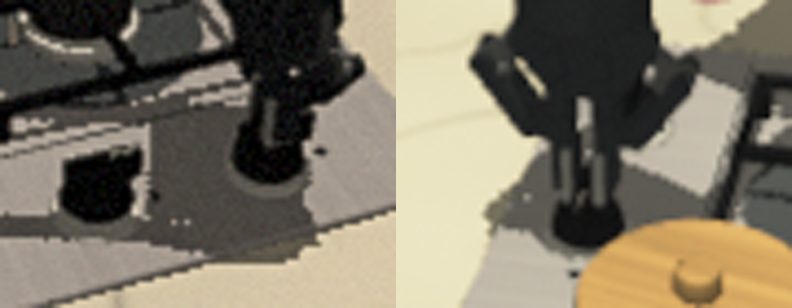

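The left half of the picture (side camera) shows the knob seated over the bezel at crop (270,155), with its off dot ahead of it at (320,150). The fitted knob is at (98,185) with its nose still along hob +x, so I'm handing in.

```bash
python3 -c "
from workcell import close_job
print(close_job())"
```

```text
the job is handed in; nothing more can be done
None
```

I handed the job in at about 18.5 s: the fitted knob is at its off stop, and the loose knob is home on the spindle, still gripped (61 N) and pressed to the bottom (about 15 N); the hand-in returned no verdict.

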